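Unscrew the perforated cap and empty the parts shaker

ROBOT

A 6-joint arm with a two-finger parallel gripper is mounted at the origin on a cart in front of the work surface, level with it; the furniture and walls round the work are solid. World frame = base frame: x ahead of the robot, y to its left, z up, the work surface at z = 0. Lengths are in m, angles in rad, forces in N, time in s.
With the tool pointing down it reaches from about 0.35 to 0.975 m from the base axis. Payload 4.9 kg.
Tool frame: the origin (TCP) lies at the very end of the fingers, on their centre line; the grasp point (between the pads) lies 19 mm behind it; z points along the fingers, y is the line along which they close (so a half turn about z gives the same grasp; the last joint's range is limited). The gripper opens to 85 mm and grips with 20 to 120 N. Pads are 22 mm wide; open, the fingers measure 114 mm over their backs; the gripper's body (76 mm by 85 mm) begins 54 mm behind the grasp point. The pads swing forward as they close: fully open they stand 13 mm farther back than shut.
Start: joints at [-1.358, 0.053, 1.613, -0, 1.476, -0.119], TCP at [0.204, -0.591, 0.231] pointing down, gripper open.
Joint ranges: [-3.01, 3.01], [-1.01, 2.22], [0.06, 2.58], [-1.02, 4.17], [0.09, 2.62], [-3.14, 3.14]. Speed limits (rad/s): [2.57, 2.57, 3.14, 3.14, 3.14, 3.14].

INTERFACE

Orientations are given as a rotation vector (axis times angle).
In Python, from station import get_obs, get_image, finish_job gives the robot as it stands. The module is installed in compiled form; this text tells all that it offers.
- The arm moves only by the tool carry_out, never from a script. Its argument "rows" is a list of rows, each a list of 7 numbers: the turn, a rotation vector about the tool's x, y, z as a fraction of full scale, then the shift along the tool's x, y, z as a fraction of full scale, then the closure, from -1 (fully open) to 1 (shut). A call has 1 to 5 rows; each row is the pose to reach, as a shift and turn from the pose commanded when the call began, along the tool's axes at that moment, turning the shorter way round; what a row does not reach only later rows make up. Full scale, the value 1, is 300 mm for a shift and pi rad for a turn. A row lasts 1/10 s, in which the tool goes at most 50 mm and 8.59 degrees, less where a joint would pass 70% of its speed; a pose out of reach is approached as far as the arm can. A call with a number of a shift or a turn outside -1 to 1 is refused whole. A call with a gripper value outside its range is refused whole. The fingers move at their own pace and stop on an object; "force" is the grip in N (left out, the last holds). Time passes only in rows, so rows that repeat a pose let the fingers close. It gives the time, the measured TCP pose, the force, the opening and the grip force at its end, in the units of the state.
- get_obs(): the state, without advancing time (a new reading comes with each control period).
- get_image(name): name is "side" or "top" or "wrist"; returns a dict with "img" (400x640x3 uint8, blue, green, red), "mtx" (3x3 intrinsics, pixels), "D" ([k1, k2, p1, p2, k3] as OpenCV has them; the pictures are not rectified), "R" (3x3) and "t" (3): a world point X has camera coordinates R X + t. Camera axes: x right, y down, z forward; pixel columns grow to the right and rows downward; lengths in m; the calibration is good to about 2 mm. A picture is of the moment at which its call begins. There is no depth.
- finish_job(): hands the job in; it is judged then, once.
The state is a dict: "t": time; "q": joint angles; "dq": joint speeds; "effort": joint torques, N m; "tool_pos": TCP position; "tool_rot": TCP orientation; "contact_force": force on the tool from outside, world axes, zero at the start; "wrist_torque": the same for the moment, N m; "opening": finger opening in m; "grip_force": force on a finger pad.
Only numpy, scipy, OpenCV 4.12 (cv2) and the standard library are available. Lean on these libraries where they do the work, as an engineer would, in place of code of your own. Each camera call takes 0.05 s, during which the arm holds its last target. There are 200 camera calls.

TASK

The perforated cap is still on the steel parts shaker that hangs in the tipping stand. Unscrew it (a quarter turn anticlockwise), lift it off and set it down on the bare bench with the holes up, then tip the shaker over by its black handle so that the two nuts left inside pour into the bin fixed to the stand.

Things in the scene. Friction and masses are not known exactly. Their poses are not given: they have to be found in the camera images.
- stand: Fixed grey stand, z up. Origin: on the bench below axle and mouth. Base 8 mm thick, x -63..63, y -109..6 mm; cheeks at x = -43, 43, 142 mm high. Between them the shaker, a steel cup, axle along x at z = 130, mouth (42 mm inside) at z = 195. It tips 2.5 rad towards +y between stops; friction (0.2 N m) holds it where left. The bench is clear on the -y side beyond the base, to y = -250, x -60..60.
- handle (a point): Middle of the tipping handle's black bar, 16 mm thick, 50 mm long, parallel to the stand's x at x = -83 mm, 100 mm from the axle, rigid with the shaker. Starts at stand y = -95, z = 162 (leaning 1.25 rad to -y), goes over the top (y = 0, z = 230) and ends at y = 95, z = 162. The bar turns 2.5 rad with the shaker, so hold it loosely or push it. The nuts slide out in the last third of the swing.
- cap: Knurled aluminium cap, 68 mm across, 25 mm high, 7 mm holes in its top, 70 g. Origin: centre of its lower edge, z up. Starts on the mouth, lower edge at z = 175. Quarter-turn catch: turned 45 to 115 degrees anticlockwise from above (easy; the shaker does not turn along) it lifts straight off, its skirt reaching 20 mm down round the mouth. Locked, it cannot be pulled off or turned clockwise.
- nut_1: Steel M12 nut, 22 mm across, 10 mm thick, origin at its underside; starts inside the shaker. It belongs in the open yellow bin fixed to the stand's +y side: inside x = -47..47 and y = 17..125 mm of the stand, floor at z = 5, walls up to z = 67, the one next to the shaker to 33.
- nut_2: The second nut, the same, above the first in the shaker.
Not all that is in view belongs to the job. Leave any blue or orange look-alike of the cap alone.

How it is judged:
On the way:
1. the cap is unscrewed and lifted off the shaker (z of cap in the frame of stand above 0.19 m), for 0.05 s.
At the end, for the whole second after the job is handed in: Both nuts lie at rest inside the bin on the stand (less than 35 mm above the bench), and the cap stands at rest flat on the bare bench, holes up (within 10 degrees, its lower edge within 5 mm of the bench top) (height (world z) of cap between -0.01 and 0.005 m and angle between cap's own z axis and vertical below 0.17 rad and linear speed of each of cap, nut_1, nut_2 below 0.02 m/s and x of nut_1 in the frame of stand between -0.05 and 0.05 m and y of nut_1 in the frame of stand between 0.014 and 0.128 m and height (world z) of nut_1 between -0.01 and 0.035 m and x of nut_2 in the frame of stand between -0.05 and 0.05 m and y of nut_2 in the frame of stand between 0.014 and 0.128 m and height (world z) of nut_2 between -0.01 and 0.035 m); the robot touches nothing.
It also fails if it takes over 64 s, if anything falls off the work surface, if the arm or the gripper's body presses on something with over 40 N, if the wrist force passes 120 N, or if a joint passes its speed limit or range.

## Working session

There is one attempt and no reset: what is moved stays moved. The work goes in short steps, Python scripts to look and compute and a tool call to move; the robot and the scene stay as the last step left them, time stands still between calls to the robot, and variables do not carry over. Pictures are saved under pics/ and viewed, at most 10 in all, crops included, and the job is handed in when it is done.

Besides the shell and the picture viewer there is one more tool, called as name(argument=value, ...), one argument or row to a line, values as JSON. carry_out: Moves the arm, as the interface text tells. Shift numbers are shares of 300 mm and turn numbers shares of pi rad, none past 1 either way. Its arguments: {"type":"object","properties":{"rows":{"type":"array"},"force":{"type":"number"}},"required":["rows"]}

```bash
mkdir -p pics; python3 - <<'E'
from station import *
import cv2
for n in("side","top"):
    d=get_image(n);cv2.imwrite(f"pics/{n}0.png",d["img"]);print(n,d["mtx"].tolist(),d["D"],(-d["R"].T@d["t"]).tolist(),d["R"].tolist())
o=get_obs();print(o)
E
```

```text
side [[440.84360251305617, 0.0, 314.9195154393939], [0.0, 440.84360251305617, 201.65872988699323], [0.0, 0.0, 1.0]] [0.02930893 0.         0.         0.         0.        ] [0.4189272198547299, -0.6399004243788673, 0.6929204088557359] [[0.972841571038121, -0.2305663743411433, 0.020455431632223093], [-0.13147213561533763, -0.6231285732817036, -0.7709901806875694], [0.19051077454260448, 0.7473619793534378, -0.6365184338258306]]
top [[369.13665337910123, 0.0, 312.89008617095817], [0.0, 369.13665337910123, 199.9305963752391], [0.0, 0.0, 1.0]] [-0.01080161  0.          0.          0.          0.        ] [0.4899955170777664, 0.003277631410979456, 0.9565357326346704] [[0.004054570585557708, -0.9999754015323395, 0.005723354576069805], [-0.9951294374323347, -0.004598511932861017, -0.09846957115580567], [0.09849346786955814, -0.005296226792729332, -0.9951236037642701]]
{'t': 0.1, 'q': array([-1.35802553e+00,  5.33301553e-02,  1.61415463e+00, -1.73285753e-06,
        1.47599221e+00, -1.18981799e-01]), 'dq': array([-1.69913777e-03,  9.82297715e-05, -3.50549031e-03, -1.56184971e-04,
       -6.27720770e-04, -2.78220321e-03]), 'effort': array([ 1.86718440e-03, -3.94900990e+01, -3.71362710e+01,  6.78315200e-05,
        3.99298675e-03, -4.86267240e-06]), 'tool_pos': array([ 0.20345429, -0.59036494,  0.23016281]), 'tool_rot': array([-3.09661488e+00, -5.18418770e-01,  1.41375047e-04]), 'contact_force': array([ 0.1478024 , -0.5220629 , -0.17715041]), 'wrist_torque': array([-0.0423661 , -0.04385522,  0.01649613]), 'grip_force': 0.0, 'opening': 0.08528714799166881}
```

View pics/top0.png

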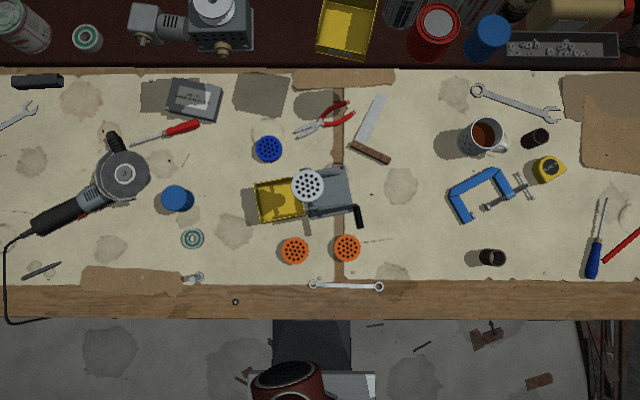

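View pics/side0.png

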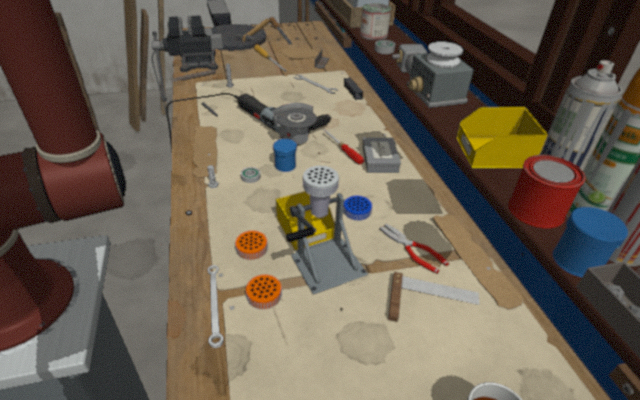

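Candidates for the cap: grey perforated at top (308,184) and side (320,178), on the stand. Look-alikes: blue at top (268,149), orange at (295,250) and (347,247). The grey one fits, being aluminium and sitting on the shaker. I'll confirm it in an enlarged crop.

```bash
python3 - <<'E'
import cv2,numpy as np
a=cv2.imread("pics/top0.png")[150:240,240:375];b=cv2.imread("pics/side0.png")[155:295,265:375]
a=cv2.resize(a,None,fx=3.2,fy=3.2,interpolation=cv2.INTER_CUBIC)  # 432x288
b=cv2.resize(b,None,fx=3.2,fy=3.2,interpolation=cv2.INTER_CUBIC)  # 352x448
c=np.zeros((448,784,3),np.uint8);c[:288,:432]=a;c[:,432:]=b
cv2.imwrite("pics/crop0.png",c)
E
```

```text
(no output)
```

View pics/crop0.png

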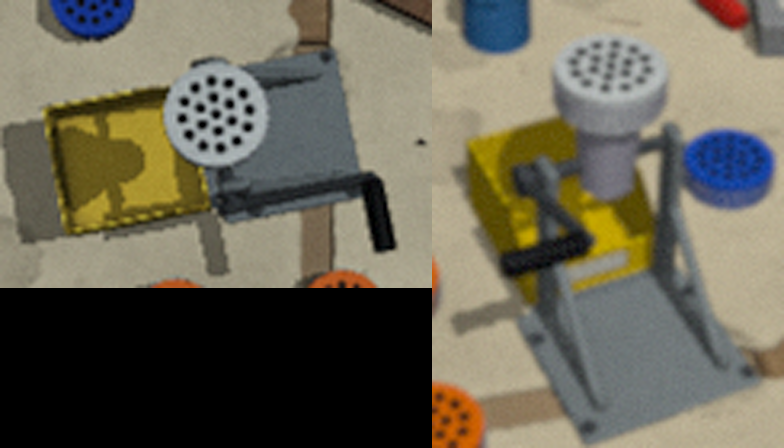

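The crop confirms the grey cap on the cup, in the stand with the yellow bin on its +y side. I'll fit the stand pose from the cap centre, base corners, bin corners and handle.

```bash
cat > h.py <<'E'
from station import *
import cv2,numpy as np
from scipy.optimize import least_squares
from scipy.spatial.transform import Rotation as Ro
def proj(d,X): return cv2.projectPoints(np.atleast_2d(X).astype(float),cv2.Rodrigues(d["R"])[0],d["t"],d["mtx"],d["D"])[0][:,0]
def W(p,X):
    X=np.atleast_2d(X);c,s=np.cos(p[2]),np.sin(p[2])
    return np.c_[p[0]+c*X[:,0]-s*X[:,1],p[1]+s*X[:,0]+c*X[:,1],X[:,2]]
E
python3 - <<'E'
from h import *
T=[(0,0,.2,216,114),(.063,-.109,.008,329,50),(-.063,.006,.008,224,220),(.049,.127,.067,46,107),(-.049,.127,.067,67,235),(-.083,-.095,.165,378,214)]
S=[(0,0,.2,609,68),(.063,-.109,.008,757,375),(-.063,-.109,.008,585,440),(-.083,-.095,.165,548,254)]
T=np.array(T);S=np.array(S);T[:,3]=240+T[:,3]/3.2;T[:,4]=150+T[:,4]/3.2;S[:,3]=265+(S[:,3]-432)/3.2;S[:,4]=155+S[:,4]/3.2
dt,ds=get_image("top"),get_image("side")
f=lambda p:np.r_[proj(dt,W(p,T[:,:3]))-T[:,3:],proj(ds,W(p,S[:,:3]))-S[:,3:]].ravel()
r=least_squares(f,[.5,0,0],loss="soft_l1");p=r.x;print(p,np.round(f(p).reshape(-1,2),1).tolist())
f2=lambda X:np.r_[proj(dt,X)-T[0,3:],proj(ds,X)-S[0,3:]].ravel()
print("cap tri",least_squares(f2,[.5,0,.2]).x)
print(W(p,[[-.083,-.095,.162],[0,-.18,0],[0,-.2,0]]))
o=get_obs();print(Ro.from_rotvec(o["tool_rot"]).as_matrix().round(4),o["tool_pos"])
E
```

```text
[0.59446209 0.01131408 0.20652652] [[-0.4, 0.0], [1.1, -1.6], [0.5, 1.4], [-2.0, 0.5], [-1.0, 0.1], [0.2, -0.2], [0.2, -0.4], [2.2, 1.2], [0.0, 1.1], [-0.7, -1.0]]
cap tri [0.59424143 0.01057465 0.19965261]
[[ 0.53270676 -0.09868719  0.162     ]
 [ 0.63137316 -0.16486076  0.        ]
 [ 0.63547439 -0.18443574  0.        ]]
[[ 9.455e-01  3.257e-01 -3.000e-04]
 [ 3.257e-01 -9.455e-01  1.300e-03]
 [ 2.000e-04 -1.300e-03 -1.000e+00]] [ 0.20350204 -0.59052726  0.23052963]
```

carry_out(
  rows=[
    [0, 0, 0, 0.628, -0.49, -0.025, -1],
    [0, 0, 0, 0.628, -0.49, -0.025, -1],
    [0, 0, 0, 0.628, -0.49, -0.025, -1],
    [0, 0, 0, 0.628, -0.49, -0.025, -1],
    [0, 0, 0, 0.628, -0.49, -0.025, -1],
  ],
)

```text
t: 0.7
tool_pos: [0.3348, -0.3882, 0.2387]
tool_rot: [-3.098, -0.52, -0.001]
contact_force: [0.0, 0.5, -0.7]
opening: 0.0852
grip_force: 0.0
```

carry_out(
  rows=[
    [0, 0, 0, 0.628, -0.49, -0.025, -1],
    [0, 0, 0, 0.628, -0.49, -0.025, -1],
    [0, 0, 0, 0.628, -0.49, -0.025, -1],
    [0, 0, 0, 0.628, -0.49, -0.025, -1],
    [0, 0, 0, 0.628, -0.49, -0.025, -1],
  ],
)

```text
t: 1.2
tool_pos: [0.465, -0.1877, 0.2464]
tool_rot: [3.098, 0.521, 0.001]
contact_force: [0.0, -0.6, -0.2]
opening: 0.0852
grip_force: 0.0
```

carry_out(
  rows=[
    [0, 0, 0, 0.621, -0.487, -0.013, -1],
    [0, 0, 0, 0.621, -0.487, -0.013, -1],
    [0, 0, 0, 0.621, -0.487, -0.013, -1],
    [0, 0, 0, 0.621, -0.487, -0.013, -1],
    [0, 0, 0, 0.621, -0.487, -0.013, -1],
  ],
)

```text
t: 1.7
tool_pos: [0.5935, 0.0114, 0.25]
tool_rot: [-3.098, -0.522, -0.0]
contact_force: [0.8, -1.0, 0.4]
opening: 0.0851
grip_force: 0.0
```

```bash
python3 - <<'E'
from h import *
d=get_image("wrist");o=get_obs();print(o["tool_pos"],o["q"].round(3))
im=d["img"].copy()
p=[.5945,.0113,.2065]
for x in proj(d,W(p,[[0,0,.2],[-.083,-.095,.17],[-.063,-.109,.008],[.063,-.109,.008]])): cv2.drawMarker(im,tuple(int(round(v)) for v in x),(0,0,255),0,10,1);print(x)
cv2.imwrite("pics/w1.png",im)
E
```

```text
[0.59521565 0.01494032 0.24994949] [-0.102 -0.029  1.664  0.004  1.505  1.132]
[322.7249044  218.76411966]
[415.97030986 303.63323701]
[394.79326174 217.89402859]
[414.47877884 126.0772003 ]
```

View pics/w1.png

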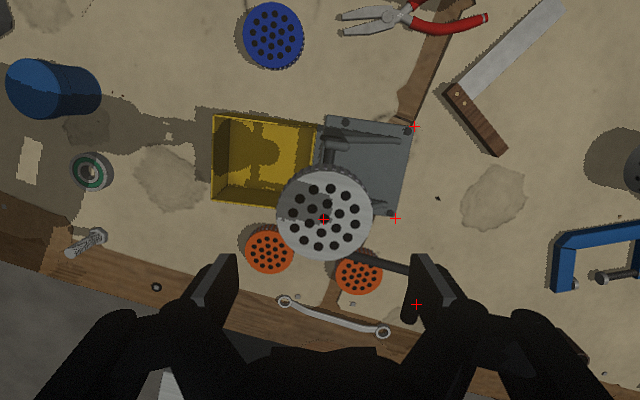

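The cap shows at about (324,215), 1 to 3 mm from the prediction. The handle bar is near (410,300) and the base corners at (392,214) and (407,131). I'll re-read now that the arm has settled and refine with a circle fit.

```bash
python3 - <<'E'
from h import *
for i in range(3):
    d=get_image("wrist");o=get_obs();print(o["tool_pos"],o["dq"].round(3))
g=cv2.medianBlur(cv2.cvtColor(d["img"],cv2.COLOR_BGR2GRAY),5)
c=cv2.HoughCircles(g,cv2.HOUGH_GRADIENT,1.5,60,param1=120,param2=30,minRadius=42,maxRadius=56);print(c)
print(proj(d,W([.5945,.0113,.2065],[[0,0,.2]])), "cam",-d["R"].T@d["t"], "axis",d["R"][2])
o=[(324,215,0,0,.2),(392,214,-.063,-.109,.008),(407,131,.063,-.109,.008),(410,300,-.083,-.095,.168)]
o=np.array(o)
f=lambda p:(proj(d,W(p,o[:,2:]))-o[:,:2]).ravel()
r=least_squares(f,[.59,.01,.2],loss="soft_l1");print(r.x,r.fun.round(1))
E
```

```text
[0.59390075 0.01236957 0.24973314] [-0.061 -0.035  0.039 -0.04   0.018 -0.035]
[0.59306245 0.01052921 0.24965921] [-0.045 -0.026  0.027 -0.013  0.007 -0.01 ]
[0.5925627  0.00930451 0.24966372] [-0.035 -0.02   0.015 -0.     0.003 -0.002]
[[[323.25 212.25  48.45]]]
[[321.74462887 217.89636277]] cam [0.66778926 0.0358317  0.39243733] axis [-0.29297266 -0.10215155 -0.95064824]
[0.59663724 0.01271564 0.1753679 ] [-3.2 -0.4  0.1  3.8  7.7 -4.6  0.6  1.9]
```

carry_out(
  rows=[
    [0, 0, 0, 0.01, -0.004, 0.07, -1],
    [0, 0, 0, 0.01, -0.004, 0.14, -1],
    [0, 0, 0, 0.01, -0.004, 0.2, -1],
    [0, 0, 0, 0.01, -0.004, 0.24, -1],
    [0, 0, 0, 0.01, -0.004, 0.26, -1],
  ],
)

```text
t: 2.4
tool_pos: [0.594, 0.0098, 0.1708]
tool_rot: [-3.098, -0.516, 0.003]
contact_force: [0.2, 0.3, -0.2]
opening: 0.0855
grip_force: 0.0
```

```bash
python3 - <<'E'
from h import *
for i in range(3): d=get_image("wrist")
o=get_obs();print(o["tool_pos"],o["contact_force"])
s=get_image("side")["img"][130:270,230:400]
c=np.zeros((400,800,3),np.uint8);c[:]=0
c[:,:400]=cv2.resize(d["img"][:, :],None,fx=.625,fy=1)[:, :400]
s=cv2.resize(s,(400,330),interpolation=cv2.INTER_CUBIC);c[:330,400:]=s
cv2.imwrite("pics/c2.png",c)
E
```

```text
[0.5950789  0.01028142 0.17252669] [-0.77129281  1.20518297 -0.20489171]
```

View pics/c2.png

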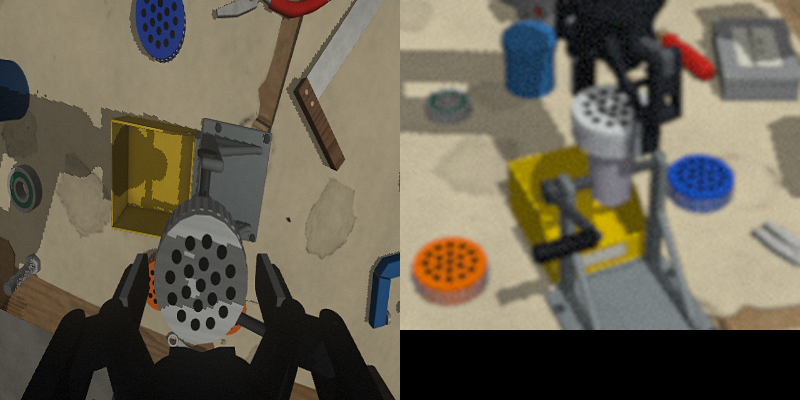

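The cap sits centred between the fingers, with gaps on both sides at wrist (147..157) and (245..257). Closing.

carry_out(
  rows=[
    [0, 0, 0, 0, 0, 0, 1],
    [0, 0, 0, 0, 0, 0, 1],
    [0, 0, 0, 0, 0, 0, 1],
    [0, 0, 0, 0, 0, 0, 1],
    [0, 0, 0, 0, 0, 0, 1],
  ],
  force=50,
)

```text
t: 3.1
tool_pos: [0.5959, 0.0108, 0.1739]
tool_rot: [3.098, 0.519, 0.004]
contact_force: [-0.9, 0.8, 6.1]
opening: 0.0663
grip_force: 55.7
```

carry_out(
  rows=[
    [0, 0, -0.045, 0, 0, 0, 1],
    [0, 0, -0.09, 0, 0, 0, 1],
    [0, 0, -0.135, 0, 0, 0, 1],
    [0, 0, -0.18, 0, 0, 0, 1],
    [0, 0, -0.225, 0, 0, 0, 1],
  ],
)

```text
t: 3.6
tool_pos: [0.5965, 0.0113, 0.174]
tool_rot: [2.722, 1.567, 0.007]
contact_force: [1.7, 1.6, 4.4]
opening: 0.0667
grip_force: 55.5
```

carry_out(
  rows=[
    [0, 0, -0.045, 0, 0, 0, 1],
    [0, 0, -0.09, 0, 0, 0, 1],
    [0, 0, -0.135, 0, 0, 0, 1],
    [0, 0, -0.18, 0, 0, 0, 1],
    [0, 0, -0.225, 0, 0, 0, 1],
  ],
)

```text
t: 4.1
tool_pos: [0.5962, 0.0116, 0.174]
tool_rot: [2.011, 2.412, 0.005]
contact_force: [0.7, 3.1, 6.4]
opening: 0.0664
grip_force: 55.6
```

carry_out(
  rows=[
    [0, 0, 0, 0, 0, -0.015, 1],
    [0, 0, 0, 0, 0, -0.025, 1],
    [0, 0, 0, 0, 0, -0.035, 1],
  ],
)

```text
t: 4.4
tool_pos: [0.5947, 0.0107, 0.1823]
tool_rot: [-2.021, -2.405, 0.001]
contact_force: [0.6, -1.5, -0.2]
opening: 0.0663
grip_force: 55.7
```

carry_out(
  rows=[
    [0, 0, 0, 0, 0, -0.06, 1],
    [0, 0, 0, 0, 0, -0.12, 1],
    [0, 0, 0, 0, 0, -0.18, 1],
    [0, 0, 0, 0, 0, -0.24, 1],
    [0, 0, 0, 0, 0, -0.24, 1],
  ],
)

```text
t: 4.9
tool_pos: [0.5965, 0.0105, 0.2579]
tool_rot: [2.018, 2.402, 0.005]
contact_force: [0.7, 0.2, 0.1]
opening: 0.0664
grip_force: 56.3
```

```bash
python3 - <<'E'
from h import *
d=get_image("wrist");t=get_image("side")
o=get_obs();R=Ro.from_rotvec(o["tool_rot"]).as_matrix();print(o["tool_pos"],o["contact_force"],o["q"].round(2),R.round(3))
s=t["img"][100:270,230:400]
c=np.zeros((400,800,3),np.uint8)
c[:,:400]=cv2.resize(d["img"],None,fx=.625,fy=1)
c[:,400:]=cv2.resize(s,(400,400),interpolation=cv2.INTER_CUBIC)
cv2.imwrite("pics/c3.png",c)
p=[.5955,.011,.195]
tg=W(p,[[.02,-.19,.25]])[0];print(tg,(R.T@(tg-o["tool_pos"]))/.3)
E
```

```text
[0.59500089 0.0106552  0.25441696] [-0.26847808  0.00345816 -0.6372304 ] [-0.11 -0.03  1.66 -0.    1.51 -0.28] [[-0.173  0.985  0.   ]
 [ 0.985  0.173 -0.   ]
 [-0.     0.    -1.   ]]
[ 0.6519366  -0.17152373  0.25      ] [-0.63094848  0.08178435  0.014804  ]
```

View pics/c3.png

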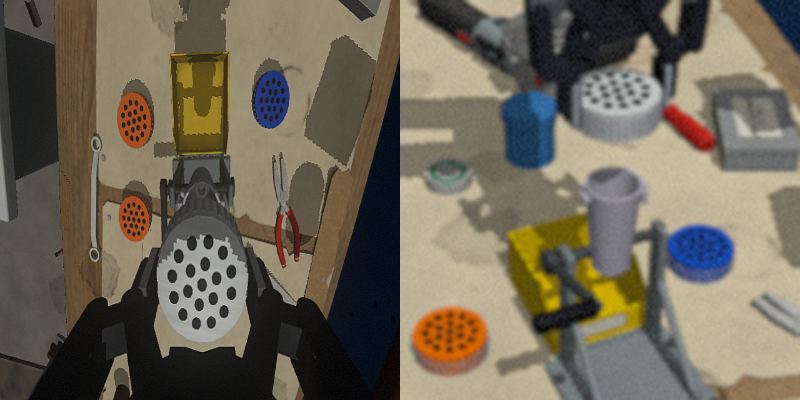

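The cap is off and held level: wrist (205,285), side crop (620,100). The open cup stays upright. Carrying the cap to the bench on the -y side.

carry_out(
  rows=[
    [0, 0, 0, -0.13, 0.017, 0, 1],
    [0, 0, 0, -0.27, 0.035, 0, 1],
    [0, 0, 0, -0.41, 0.052, 0, 1],
    [0, 0, 0, -0.55, 0.07, 0, 1],
    [0, 0, 0, -0.665, 0.085, 0, 1],
  ],
)

```text
t: 5.5
tool_pos: [0.6543, -0.1833, 0.2521]
tool_rot: [-2.019, -2.403, 0.002]
contact_force: [-1.0, 0.4, -1.0]
opening: 0.066
grip_force: 56.3
```

carry_out(
  rows=[
    [0, 0, 0, 0, 0, 0.1, 1],
    [0, 0, 0, 0, 0, 0.22, 1],
    [0, 0, 0, 0, 0, 0.34, 1],
    [0, 0, 0, 0, 0, 0.46, 1],
    [0, 0, 0, 0, 0, 0.56, 1],
  ],
)

```text
t: 6.0
tool_pos: [0.6526, -0.1805, 0.0819]
tool_rot: [-2.017, -2.402, 0.003]
contact_force: [-0.3, 0.0, -1.4]
opening: 0.0662
grip_force: 56.4
```

carry_out(
  rows=[
    [0, 0, 0, 0, 0, 0.08, 1],
    [0, 0, 0, 0, 0, 0.14, 1],
    [0, 0, 0, 0, 0, 0.19, 1],
    [0, 0, 0, 0, 0, 0.23, 1],
    [0, 0, 0, 0, 0, 0.23, 1],
  ],
)

```text
t: 6.5
tool_pos: [0.6555, -0.1815, 0.0178]
tool_rot: [2.019, 2.406, 0.001]
contact_force: [0.6, 0.3, -0.2]
opening: 0.0661
grip_force: 57.5
```

carry_out(
  rows=[
    [0, 0, 0, 0, 0, 0.01, 1],
    [0, 0, 0, 0, 0, 0.02, 1],
    [0, 0, 0, 0, 0, 0.03, 1],
    [0, 0, 0, 0, 0, 0.04, 1],
    [0, 0, 0, 0, 0, 0.045, 1],
  ],
)

```text
t: 7.0
tool_pos: [0.6606, -0.1836, 0.0158]
tool_rot: [2.012, 2.398, 0.006]
contact_force: [-16.0, 4.6, 41.1]
opening: 0.0665
grip_force: 62.2
```

carry_out(
  rows=[
    [0, 0, 0, 0, 0, -0.04, 1],
    [0, 0, 0, 0, 0, -0.045, 1],
    [0, 0, 0, 0, 0, -0.045, 1],
  ],
)

```text
t: 7.3
tool_pos: [0.6549, -0.1813, 0.0177]
tool_rot: [2.019, 2.406, 0.0]
contact_force: [-0.3, -0.0, -1.1]
opening: 0.0663
grip_force: 57.5
```

```bash
python3 - <<'E'
from h import *
d=get_image("wrist");t=get_image("side")
o=get_obs();print(o["tool_pos"],o["contact_force"],o["wrist_torque"])
s=t["img"][190:350,270:430]
c=np.zeros((500,800,3),np.uint8)
c[:400,:300]=cv2.resize(d["img"],(300,400))
c[:,300:]=cv2.resize(s,(500,500),interpolation=cv2.INTER_CUBIC)
cv2.imwrite("pics/c4.png",c)
E
```

```text
[ 0.65452676 -0.18113983  0.01698408] [-0.71691873  0.3639892   2.00618045] [ 0.01528993 -0.02172942  0.00529857]
```

View pics/c4.png

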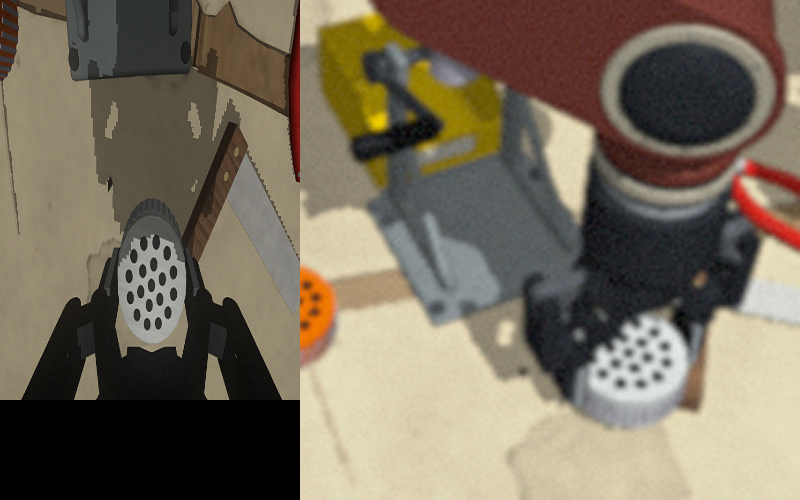

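The +x finger is resting on the wooden saw handle (wrist (205,190)), not on bare bench. I'll raise, shift about 30 mm towards stand -x, and go down there.

carry_out(
  rows=[
    [0, 0, 0, 0, 0, -0.04, 1],
    [0, 0, 0, 0, -0.05, -0.04, 1],
    [0, 0, 0, 0, -0.1, -0.04, 1],
    [0, 0, 0, 0, -0.1, 0, 1],
    [0, 0, 0, 0, -0.1, 0.015, 1],
  ],
)

```text
t: 7.9
tool_pos: [0.6243, -0.186, 0.0113]
tool_rot: [-2.018, -2.405, 0.001]
contact_force: [-0.5, -0.7, -2.6]
opening: 0.0661
grip_force: 57.5
```

carry_out(
  rows=[
    [0, 0, 0, 0, 0, 0.008, 1],
    [0, 0, 0, 0, 0, 0.016, 1],
    [0, 0, 0, 0, 0, 0.024, 1],
    [0, 0, 0, 0, 0, 0.028, 1],
    [0, 0, 0, 0, 0, 0.028, 1],
  ],
)

```text
t: 8.4
tool_pos: [0.6254, -0.1864, 0.0046]
tool_rot: [-2.019, -2.407, 0.0]
contact_force: [-0.4, 0.9, -1.7]
opening: 0.0663
grip_force: 57.5
```

carry_out(
  rows=[
    [0, 0, 0, 0, 0, 0.005, 1],
    [0, 0, 0, 0, 0, 0.01, 1],
    [0, 0, 0, 0, 0, 0.01, 1],
  ],
)

```text
t: 8.7
tool_pos: [0.6252, -0.1865, 0.0016]
tool_rot: [-2.019, -2.406, 0.0]
contact_force: [-0.4, -0.3, -0.4]
opening: 0.0667
grip_force: 57.5
```

carry_out(
  rows=[
    [0, 0, 0, 0, 0, 0.005, 1],
    [0, 0, 0, 0, 0, 0.01, 1],
    [0, 0, 0, 0, 0, 0.01, 1],
  ],
)

```text
t: 9.0
tool_pos: [0.6254, -0.1866, -0.0009]
tool_rot: [2.019, 2.407, 0.0]
contact_force: [-0.6, 0.7, 0.9]
opening: 0.0661
grip_force: 57.6
```

carry_out(
  rows=[
    [0, 0, 0, 0, 0, 0.005, 1],
    [0, 0, 0, 0, 0, 0.005, 1],
  ],
)

```text
t: 9.2
tool_pos: [0.6255, -0.1867, -0.0011]
tool_rot: [-2.019, -2.407, 0.001]
contact_force: [-4.3, 0.7, 8.0]
opening: 0.0662
grip_force: 58.2
```

Contact at 8 N, so I release and rise.

carry_out(
  rows=[
    [0, 0, 0, 0, 0, 0, -1],
    [0, 0, 0, 0, 0, 0, -1],
    [0, 0, 0, 0, 0, 0, -1],
    [0, 0, 0, 0, 0, 0, -1],
    [0, 0, 0, 0, 0, 0, -1],
  ],
)

```text
t: 9.7
tool_pos: [0.6252, -0.1865, -0.0029]
tool_rot: [-2.019, -2.407, 0.0]
contact_force: [0.4, -0.0, -0.4]
opening: 0.0854
grip_force: 0.0
```

carry_out(
  rows=[
    [0, 0, 0, 0, 0, -0.05, -1],
    [0, 0, 0, 0, 0, -0.15, -1],
    [0, 0, 0, 0, 0, -0.3, -1],
    [0, 0, 0, 0, 0, -0.46, -1],
    [0, 0, 0, 0, 0, -0.6, -1],
  ],
)

```text
t: 10.2
tool_pos: [0.6257, -0.1866, 0.1813]
tool_rot: [2.017, 2.405, 0.001]
contact_force: [0.0, -0.6, -0.4]
opening: 0.0854
grip_force: 0.0
```

carry_out(
  rows=[
    [0, 0, 0.045, 0, 0, -0.1, -1],
    [0, 0, 0.09, 0, 0, -0.2, -1],
    [0, 0, 0.135, 0, 0, -0.25, 0],
    [0, 0, 0.18, 0, 0, -0.25, 0],
    [0, 0, 0.225, 0, 0, -0.25, 0],
  ],
)

```text
t: 10.7
tool_pos: [0.6257, -0.1867, 0.2551]
tool_rot: [2.73, 1.55, 0.003]
contact_force: [-0.8, -0.0, -0.6]
opening: 0.0443
grip_force: 0.0
```

carry_out(
  rows=[
    [0, 0, 0.045, 0, 0, 0, 0],
    [0, 0, 0.09, 0, 0, 0, 0],
    [0, 0, 0.135, 0, 0, 0, 0],
    [0, 0, 0.18, 0, 0, 0, 0],
    [0, 0, 0.225, 0, 0, 0, 0],
  ],
)

```text
t: 11.2
tool_pos: [0.6253, -0.1865, 0.2537]
tool_rot: [3.099, 0.51, 0.002]
contact_force: [-0.9, -0.0, 0.3]
opening: 0.043
grip_force: 0.0
```

```bash
python3 - <<'E'
from h import *
for i in range(4): d=get_image("wrist")
t=get_image("side");o=get_obs();R=Ro.from_rotvec(o["tool_rot"]).as_matrix();print(o["tool_pos"],R.round(3),o["opening"],o["q"].round(2))
p=[.5955,.011,.195]
im=d["img"]
print(proj(d,W(p,[[-.083,-.095,.165],[-.063,-.109,.008],[.063,-.109,.008],[0,0,.195]])))
s=t["img"][190:350,270:430]
c=np.zeros((400,800,3),np.uint8)
c[:,:]=cv2.resize(im,(640,400))[:, :].copy() if False else 0
c[:,:640]=im;c[:160,640:]=s
cv2.imwrite("pics/c5.png",c)
E
```

```text
[ 0.62532834 -0.1865124   0.25299749] [[ 0.945  0.328  0.001]
 [ 0.328 -0.945 -0.   ]
 [ 0.001  0.    -1.   ]] 0.042382440610866094 [-0.4   0.1   1.52 -0.    1.51  0.83]
[[194.27815455 264.86535857]
 [251.34521391 193.6761501 ]
 [258.23208066  97.73678365]
 [ 46.21815782 167.10326185]]
```

View pics/c5.png

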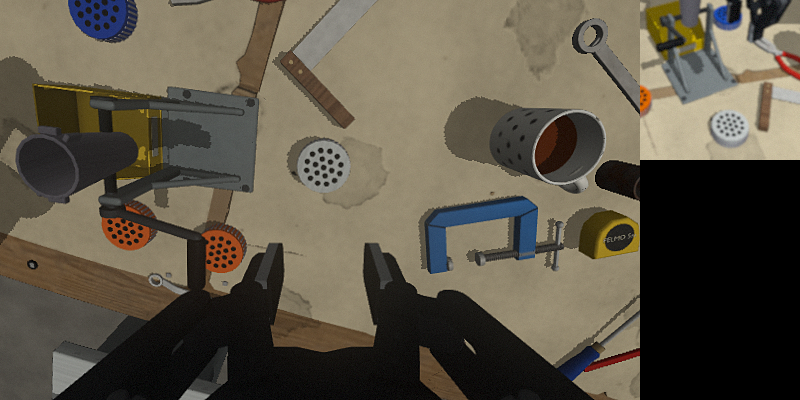

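The cap stands flat, holes up, on bare bench at (322,165). The handle bar is centred near (198,263), as predicted. Now moving over the bar.

carry_out(
  rows=[
    [0, 0, 0.022, -0.065, -0.125, 0, 0],
    [0, 0, 0.044, -0.13, -0.25, 0, 0],
    [0, 0, 0.044, -0.197, -0.373, 0, 0],
    [0, 0, 0.044, -0.197, -0.373, 0, 0],
    [0, 0, 0.044, -0.197, -0.373, 0, 0],
  ],
)

```text
t: 11.95
tool_pos: [0.5328, -0.0996, 0.2528]
tool_rot: [3.126, 0.307, 0.002]
contact_force: [0.1, 0.3, 0.2]
opening: 0.0424
grip_force: 0.0
```

carry_out(
  rows=[
    [0, 0, 0, 0, 0, 0.05, 0],
    [0, 0, 0, 0, 0, 0.1, 0],
    [0, 0, 0, 0, 0, 0.15, 0],
    [0, 0, 0, 0, 0, 0.2, 0],
    [0, 0, 0, 0, 0, 0.2, 0],
  ],
)

```text
t: 12.45
tool_pos: [0.5311, -0.0996, 0.188]
tool_rot: [-3.124, -0.303, 0.01]
contact_force: [0.1, -0.1, -0.0]
opening: 0.0429
grip_force: 0.0
```

```bash
python3 - <<'E'
from h import *
for i in range(3): d=get_image("wrist")
o=get_obs();R=Ro.from_rotvec(o["tool_rot"]).as_matrix();print(o["tool_pos"],R.round(3),o["opening"],o["contact_force"])
p=[.5955,.011,.195]
print(proj(d,W(p,[[-.083,-.095,.17]])))
cv2.imwrite("pics/w6.png",d["img"])
E
```

```text
[ 0.53322176 -0.10011151  0.19239157] [[ 0.981  0.192  0.   ]
 [ 0.192 -0.981 -0.   ]
 [ 0.     0.    -1.   ]] 0.042584441491653184 [-0.04560946 -0.39545259 -0.17328239]
[[319.06607259 237.8085069 ]]
```

View pics/w6.png

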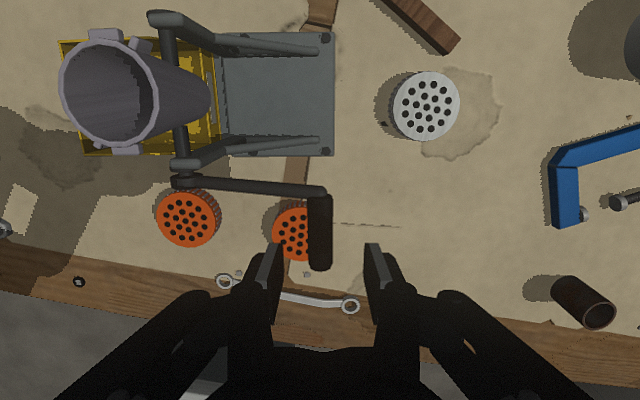

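The bar is centred at (320,232), midway between the fingertips (275 and 372). Descending with +3 mm in x, then closing lightly.

carry_out(
  rows=[
    [0, 0, 0, 0.01, 0, 0.05, 0],
    [0, 0, 0, 0.01, 0, 0.1, 0],
    [0, 0, 0, 0.01, 0, 0.14, 0],
    [0, 0, 0, 0.01, 0, 0.177, 0],
    [0, 0, 0, 0.01, 0, 0.177, 0],
  ],
)

```text
t: 13.1
tool_pos: [0.5343, -0.0988, 0.1363]
tool_rot: [-3.125, -0.303, 0.007]
contact_force: [0.2, 0.6, 0.2]
opening: 0.0428
grip_force: 0.0
```

carry_out(
  rows=[
    [0, 0, 0, 0, 0, 0, 1],
    [0, 0, 0, 0, 0, 0, 1],
    [0, 0, 0, 0, 0, 0, 1],
    [0, 0, 0, 0, 0, 0, 1],
    [0, 0, 0, 0, 0, 0, 1],
  ],
  force=20,
)

```text
t: 13.6
tool_pos: [0.5358, -0.0972, 0.1396]
tool_rot: [-3.122, -0.304, 0.0]
contact_force: [-1.1, 8.0, 1.1]
opening: 0.0151
grip_force: 21.5
```

carry_out(
  rows=[
    [0, 0, 0, 0, -0.02, -0.039, 1],
    [0, 0, 0, 0, -0.041, -0.075, 1],
    [0, 0, 0, 0, -0.066, -0.109, 1],
    [0, 0, 0, 0, -0.094, -0.139, 1],
    [0, 0, 0, 0, -0.126, -0.165, 1],
  ],
)

```text
t: 14.1
tool_pos: [0.5291, -0.064, 0.1918]
tool_rot: [3.121, 0.302, 0.003]
contact_force: [-1.7, -8.5, 2.8]
opening: 0.0151
grip_force: 20.0
```

carry_out(
  rows=[
    [0, 0, 0, 0, -0.035, -0.022, 1],
    [0, 0, 0, 0, -0.073, -0.04, 1],
    [0, 0, 0, 0, -0.113, -0.053, 1],
    [0, 0, 0, 0, -0.153, -0.06, 1],
    [0, 0, 0, 0, -0.195, -0.063, 1],
  ],
)

```text
t: 14.6
tool_pos: [0.5182, -0.0057, 0.2115]
tool_rot: [3.123, 0.302, 0.006]
contact_force: [-1.3, -4.6, 4.6]
opening: 0.0156
grip_force: 20.6
```

carry_out(
  rows=[
    [0, 0, 0, 0, -0.042, 0.003, 1],
    [0, 0, 0, 0, -0.082, 0.01, 1],
    [0, 0, 0, 0, -0.122, 0.023, 1],
    [0, 0, 0, 0, -0.16, 0.041, 1],
    [0, 0, 0, 0, -0.195, 0.063, 1],
  ],
)

```text
t: 15.1
tool_pos: [0.5063, 0.0535, 0.1886]
tool_rot: [3.127, 0.304, 0.002]
contact_force: [2.0, -4.4, 1.8]
opening: 0.0155
grip_force: 22.0
```

carry_out(
  rows=[
    [0, 0, 0, 0, -0.032, 0.026, 1],
    [0, 0, 0, 0, -0.061, 0.057, 1],
    [0, 0, 0, 0, -0.085, 0.09, 1],
    [0, 0, 0, 0, -0.106, 0.127, 1],
    [0, 0, 0, 0, -0.121, 0.165, 1],
  ],
)

```text
t: 15.6
tool_pos: [0.499, 0.0886, 0.1381]
tool_rot: [-3.127, -0.304, 0.001]
contact_force: [1.1, -3.3, 3.6]
opening: 0.0152
grip_force: 23.1
```

carry_out(
  rows=[
    [0, 0, 0, 0, 0, 0.005, 1],
    [0, 0, 0, 0, 0, 0.01, 1],
    [0, 0, 0, 0, 0, 0.01, 1],
    [0, 0, 0, 0, 0, 0.01, 1],
    [0, 0, 0, 0, 0, 0.01, 1],
  ],
)

```text
t: 16.1
tool_pos: [0.4988, 0.0891, 0.1365]
tool_rot: [-3.125, -0.303, 0.002]
contact_force: [-3.3, -1.3, 8.0]
opening: 0.0154
grip_force: 23.6
```

```bash
python3 - <<'E'
from h import *
t=get_image("side")["img"][130:310,230:410];u=get_image("top")["img"][140:250,230:370]
o=get_obs();print(o["tool_pos"],o["contact_force"])
c=np.zeros((450,800,3),np.uint8)
c[:,:450]=cv2.resize(t,(450,450),interpolation=cv2.INTER_CUBIC)
c[:275,450:]=cv2.resize(u,(350,275),interpolation=cv2.INTER_CUBIC)
cv2.imwrite("pics/c7.png",c)
E
```

```text
[0.49878425 0.08905742 0.13655739] [-1.5879122  -0.99897463  7.90443235]
```

View pics/c7.png

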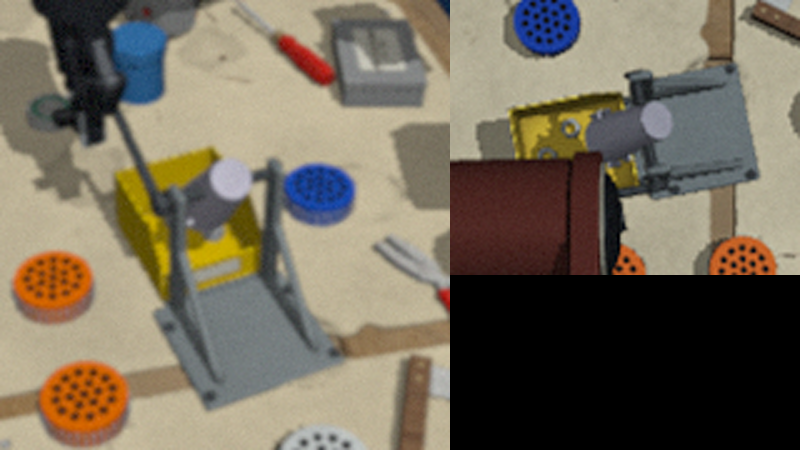

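The cup is fully tipped and both nuts lie in the bin, at top crop (570,127) and (547,155). Releasing the handle and retreating straight up.

carry_out(
  rows=[
    [0, 0, 0, 0, 0, -0.01, 0],
    [0, 0, 0, 0, 0, -0.01, 0],
    [0, 0, 0, 0, 0, -0.01, 0],
    [0, 0, 0, 0, 0, -0.01, 0],
    [0, 0, 0, 0, 0, -0.01, 0],
  ],
)

```text
t: 16.7
tool_pos: [0.4988, 0.0883, 0.1387]
tool_rot: [-3.127, -0.303, 0.001]
contact_force: [-1.1, 0.2, -0.8]
opening: 0.0427
grip_force: 0.0
```

carry_out(
  rows=[
    [0, 0, 0, 0, 0, -0.06, 0],
    [0, 0, 0, 0, 0, -0.15, 0],
    [0, 0, 0, 0, 0, -0.25, 0],
    [0, 0, 0, 0, 0, -0.35, 0],
    [0, 0, 0, 0, 0, -0.4, 0],
  ],
)

```text
t: 17.2
tool_pos: [0.5002, 0.0882, 0.2624]
tool_rot: [3.127, 0.304, 0.007]
contact_force: [0.2, 1.0, 0.3]
opening: 0.0429
grip_force: 0.0
```

carry_out(
  rows=[
    [0, 0, 0, -0.15, 0, 0, 0],
    [0, 0, 0, -0.3, 0, 0, 0],
    [0, 0, 0, -0.35, 0, 0, 0],
    [0, 0, 0, -0.35, 0, 0, 0],
    [0, 0, 0, -0.35, 0, 0, 0],
  ],
)

```text
t: 17.7
tool_pos: [0.3963, 0.068, 0.2589]
tool_rot: [-3.127, -0.303, -0.001]
contact_force: [0.2, -0.3, -0.9]
opening: 0.0427
grip_force: 0.0
```

```bash
python3 - <<'E'
from h import *
d=[get_image("side")["img"] for i in range(6)]
e=cv2.absdiff(d[0],d[-1])[180:330,275:420];print("motion",e.mean(),e.max())
t=get_image("top");im=cv2.cvtColor(t["img"],cv2.COLOR_BGR2HSV)
p=[.5955,.011,.195]
# grey (unsaturated) pixels within the bin floor area
q=proj(t,W(p,[[-.047,.017,.015],[-.047,.125,.015],[.047,.125,.015],[.047,.017,.015]]));print(q.round())
m=np.zeros(im.shape[:2],np.uint8);cv2.fillPoly(m,[q.astype(int)],255)
g=((im[...,1]<90)&(m>0)).astype(np.uint8);n,_,s,c=cv2.connectedComponentsWithStats(g);print(s[1:],c[1:].round())
o=get_obs();print(o["t"],o["tool_pos"],o["contact_force"],np.abs(o["dq"]).max())
E
```

```text
motion 2.751095785440613 28
[[305. 214.]
 [263. 222.]
 [257. 186.]
 [298. 179.]]
[[284 183  19  24 334]
 [274 187   8   8  32]
 [265 199   8   8  36]
 [298 215   4   1   4]
 [268 216  29   6  29]] [[293. 195.]
 [278. 191.]
 [268. 202.]
 [300. 215.]
 [282. 218.]]
18.05 [0.39647336 0.06802692 0.25902354] [-0.55064286  0.37924002 -0.42067009] 0.006921174443887195
```

Two separate grey blobs, at (278,191) and (268,202), lie well inside the bin floor. The arm is clear and still.

```bash
python3 -c "
from station import *
print(finish_job())"
```

```text
the job is handed in; nothing more can be done
None
```

The job is handed in: the cap stands holes up on bare bench and both nuts are in the bin; on the way a finger pressed the saw handle, with 41 N read at the wrist, and the hand-in returned no verdict.

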